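Clear the bowl-maker's work board

TASK

Clear the work board: first stand every tea cup on it upright in the side tray that already holds a tea cup, leaving that cup in its tray. Then use the sweeper to sweep all the wooden offcuts off the board into the other tray, without touching the offcuts with the gripper, and finally stand the sweeper back upright on its cork pad, lengthwise along it. Leave the other things on the bench where they are.

Things in the scene. Friction and masses are not known exactly. Their poses are not given: they have to be found in the camera images.
- board: grey work board, 280 mm (its x) by 250 mm (its y), top surface 50 mm above the table; origin at the centre of its underside on the table, x away from the robot, y to the left. Wooden fences 10 mm thick and 20 mm high stand on its front and back edges (at -x and +x; 260 mm clear between them); its two side edges (+y and -y) are open and drop straight into the trays
- tray_1: fixed open wooden tray along the left (+y) edge of the work board. Outside 280 mm (its x) by 155 mm (its y) by 40 mm high, walls 5 mm, floor 5 mm thick; origin at the centre of its underside on the table, axes parallel to the board's. The two trays are alike; at the start one holds a tea cup, the other an offcut, and which is which varies
- tray_2: fixed open wooden tray along the right (-y) edge of the work board. Outside 280 mm (its x) by 155 mm (its y) by 40 mm high, walls 5 mm, floor 5 mm thick; origin at the centre of its underside on the table, axes parallel to the board's. The two trays are alike; at the start one holds a tea cup, the other an offcut, and which is which varies
- first_cup: tea cup of dark turned wood, upright, 54 mm outside diameter with straight sides, 75 mm high, wall 5 mm, about 140 g; origin at the centre of its underside, z up. It stands in one of the two trays from the start, near one end, and shows which tray is for cups
- cup_1: tea cup of dark turned wood, upright, 54 mm outside diameter with straight sides, 75 mm high, wall 5 mm, about 140 g; origin at the centre of its underside, z up. On the board at the start; may be absent
- cup_2: tea cup of dark turned wood, upright, 54 mm outside diameter with straight sides, 75 mm high, wall 5 mm, about 140 g; origin at the centre of its underside, z up. On the board at the start; may be absent
- cup_3: tea cup of dark turned wood, upright, 54 mm outside diameter with straight sides, 75 mm high, wall 5 mm, about 140 g; origin at the centre of its underside, z up. On the board at the start; may be absent
- offcut_1: dark wooden rim offcut lying flat, a blunt bent arc about 66 mm long (its x), 25 mm wide and 18 mm high, 30 g; origin at its centre, 9 mm above what it lies on. On the board at the start; may be absent
- offcut_2: dark wooden rim offcut lying flat, a blunt bent arc about 66 mm long (its x), 25 mm wide and 18 mm high, 30 g; origin at its centre, 9 mm above what it lies on. On the board at the start; may be absent
- offcut_3: dark wooden rim offcut lying flat, a blunt bent arc about 66 mm long (its x), 25 mm wide and 18 mm high, 30 g; origin at its centre, 9 mm above what it lies on. On the board at the start; may be absent
- offcut_4: dark wooden rim offcut lying flat, a blunt bent arc about 66 mm long (its x), 25 mm wide and 18 mm high, 30 g; origin at its centre, 9 mm above what it lies on. On the board at the start; may be absent
- offcut_5: dark wooden rim offcut lying flat, a blunt bent arc about 66 mm long (its x), 25 mm wide and 18 mm high, 30 g; origin at its centre, 9 mm above what it lies on. On the board at the start; may be absent
- old_offcut: dark wooden rim offcut lying flat, a blunt bent arc about 66 mm long (its x), 25 mm wide and 18 mm high, 30 g; origin at its centre, 9 mm above what it lies on. Lies in the tray for offcuts from the start
- sweeper: hand sweeper of pale wood, about 160 g, standing upright on its pad: a bar foot with a black rubber sole, 120 mm long (its x), 30 mm thick (its y), 26 mm high, with a flat upright handle on its middle, 45 mm (x) by 20 mm (y), reaching from 26 to 100 mm above the sole; origin at the centre of the sole, z up. Pinched across the 20 mm thickness of the handle from above
- pad: fixed cork pad, 180 mm (its x) by 80 mm (its y), 6 mm thick, on the left or the right of the trays; origin at the centre of its underside on the table. The sweeper stands lengthwise along it
- tin_lid: loose flat round brass lid, 120 mm across, 12 mm high, on the other side of the trays from the pad; not to be moved. Origin at the centre of its underside
- varnish: loose amber bottle, 52 mm across, 100 mm high, left of the back of the trays; not to be moved. Origin at the centre of its underside
- paste_jar: loose jar, 60 mm across, 70 mm high, right of the back of the trays; not to be moved. Origin at the centre of its underside

How it is judged:
By the outcome, as a careful person would: the job done as asked, in the order asked, and still so for the second after the job is handed in, with the robot touching nothing.
Of cup_1, cup_2, cup_3 only 2 to 3 are there at a start; the rules pass over those that are not, and their reading is None.
Of offcut_1, offcut_2, offcut_3, offcut_4, offcut_5 only 3 to 5 are there at a start; the rules pass over those that are not, and their reading is None.
At some moment in a run one of cup_1, cup_2, cup_3, offcut_1, offcut_2, offcut_3, offcut_4, offcut_5 may be knocked a few centimetres aside while the robot is not near it.
It also fails if it takes over 200 s, if anything falls off the work surface, if the arm or the gripper's body presses on something with over 40 N, if the wrist force passes 120 N, or if a joint passes its speed limit or range.

ROBOT

A 6-joint arm with a two-finger parallel gripper is mounted at the origin on the work surface. World frame = base frame: x ahead of the robot, y to its left, z up, the work surface at z = 0. Lengths are in mm, angles in rad, forces in N, time in s.
With the tool pointing down it reaches from about 325 to 775 mm from the base axis. Payload 5.5 kg.
Tool frame: the origin (TCP) lies at the very end of the fingers, on their centre line; the grasp point (between the pads) lies 19 mm behind it (grip_point_offset is the distance from the TCP to the grasp point, in mm); z points along the fingers, y is the line along which they close (so a half turn about z gives the same grasp; the last joint's range is limited). The gripper opens to 85 mm and grips with 20 to 120 N. Pads are 22 mm wide; open, the fingers measure 114 mm over their backs; the gripper's body (76 mm by 85 mm) begins 54 mm behind the grasp point. The pads swing forward as they close: fully open they stand 13 mm farther back than shut.
Start: joints at [-1.373, 0.091, 1.231, -0, 1.82, -0.057], TCP at [151.23, -580.643, 231.275] pointing down, gripper open.
Joint ranges: [-2.87, 2.87], [-0.86, 2.18], [0.17, 2.46], [-1.51, 4.65], [0.06, 2.69], [-2.65, 2.65]. Speed limits (rad/s): [2.57, 2.57, 3.01, 3.14, 3.14, 3.14].

INTERFACE

Orientations are given as a 3x3 rotation matrix whose columns are the frame's x, y, z axes.
In Python, from station import observe, camera, finish_job, grip_point_offset gives the robot as it stands. The module is installed in compiled form; this text tells all that it offers.
- The arm moves only by the shell command python3 -m crank 'ROWS' [FORCE]. ROWS is JSON, one flat list of numbers, 7 for each row, row after row: the shift along the tool's x, y, z normalised to -1 to 1, where 1 is 0.04 m, then the turn, a rotation vector about the tool's x, y, z normalised to -1 to 1, where 1 is 90 degrees, then the opening, from 0 (shut) to 1 (fully open). In form: [x, y, z, wx, wy, wz, fingers, x, y, z, wx, wy, wz, fingers, ...]. A call has 1 to 10 rows; each row shifts and turns the commanded pose from where the row before left it, along the tool's axes as they then stand; what a row does not reach is not made up. A row lasts 1/12 s, in which the tool goes at most 41.7 mm and 7.16 degrees, less where a joint would pass 70% of its speed; a pose out of reach is approached as far as the arm can. A call with a number of a shift or a turn outside -1 to 1 is refused whole. A call with a gripper value outside its range is refused whole. The fingers move at their own pace and stop on an object; FORCE is the grip in N (left out, the last holds). Time passes only in rows, so rows that do not move let the fingers close. It gives the time, the measured TCP pose, the force, the opening and the grip force at its end, in the units of the state.
- observe(): the state, without advancing time (a new reading comes with each control period).
- camera(name): name is "scene" or "top" or "wrist"; returns a dict with "color" (384x512x3 uint8, red, green, blue), "fov_y" (degrees; the focal length in pixels is half the picture's height over the tangent of half this angle, whatever the lens; pixels are square), "cx", "cy" (the principal point, pixels), "k1" (the pictures are not rectified: a ray, as slopes to the right and down, at radius r is drawn at 1 + k1 r^2 times it, then the intrinsics apply), "R" (3x3) and "t" (3): a world point X has camera coordinates R X + t; the wrist camera has in their place "mount" (4x4, takes a point from camera to tool coordinates, whose origin is the TCP and whose axes are the flange's). Camera axes: x right, y down, z forward; pixel columns grow to the right and rows downward; lengths in mm; the calibration is good to about 2 mm. A picture is of the moment at which its call begins: read the wrist's pose just before it. There is no depth.
- finish_job(): hands the job in; it is judged then, once.
The state is a dict: "clock": time; "joint_pos": joint angles; "joint_velocities": joint speeds; "joint_efforts": joint torques, N m; "eef_pos": TCP position; "tcp_rot": TCP orientation; "contact_force": force on the tool from outside, world axes, zero at the start; "wrist_torque": the same for the moment, N m; "grip_width": opening from 0.0 (shut) to 1.0 (fully open); "grip_force": force on a finger pad.
Only numpy, scipy, OpenCV 4.12 (cv2) and the standard library are available. Lean on these libraries where they do the work, as an engineer would, in place of code of your own. Each camera call takes 0.05 s, during which the arm holds its last target. There are 200 camera calls.

## Working session

There is one attempt and no reset: what is moved stays moved. The work goes in short steps, Python scripts to look and compute and a shell command to move; the robot and the scene stay as the last step left them, time stands still between calls to the robot, and variables do not carry over. Pictures are saved under pics/ and viewed, at most 14 in all, crops included, and the job is handed in when it is done.

```bash
mkdir -p pics && python3 - <<'E'
from station import observe, camera, grip_point_offset
import cv2, numpy as np
s=observe()
for k in s: print(k,np.round(s[k],3).tolist())
for n in ("top","scene"):
    c=camera(n); cv2.imwrite(f"pics/{n}0.png",cv2.resize(c["color"][:,:,::-1],(800,600)))
    print(n,{k:np.round(v,4).tolist() for k,v in c.items() if k!="color"})
E
```

```text
clock 0.0
joint_pos [-1.373, 0.092, 1.232, 0.0, 1.82, -0.057]
joint_velocities [-0.001, -0.0, 0.003, 0.0, -0.0, -0.0]
joint_efforts [0.001, -45.873, -41.802, 0.0, 0.012, 0.0]
eef_pos [151.178, -580.353, 230.126]
tcp_rot [[0.968, 0.252, -0.0], [0.252, -0.968, 0.002], [0.0, -0.002, -1.0]]
contact_force [-0.475, 0.041, 0.439]
wrist_torque [0.017, 0.06, 0.041]
grip_force 0.0
grip_width 0.998
top {'fov_y': 50.0165, 'cx': 256.3736, 'cy': 180.9757, 'k1': -0.0306, 'R': [[0.0169, -0.9999, -0.0001], [-0.9882, -0.0167, -0.152], [0.152, 0.0026, -0.9884]], 't': [0.6001, 589.3004, 1206.9584]}
scene {'fov_y': 45.8056, 'cx': 249.2796, 'cy': 192.125, 'k1': 0.0589, 'R': [[-0.3333, 0.9428, 0.0111], [0.8155, 0.2942, -0.4985], [-0.4732, -0.1571, -0.8668]], 't': [184.3009, -434.6914, 1500.5182]}
```

View pics/top0.png

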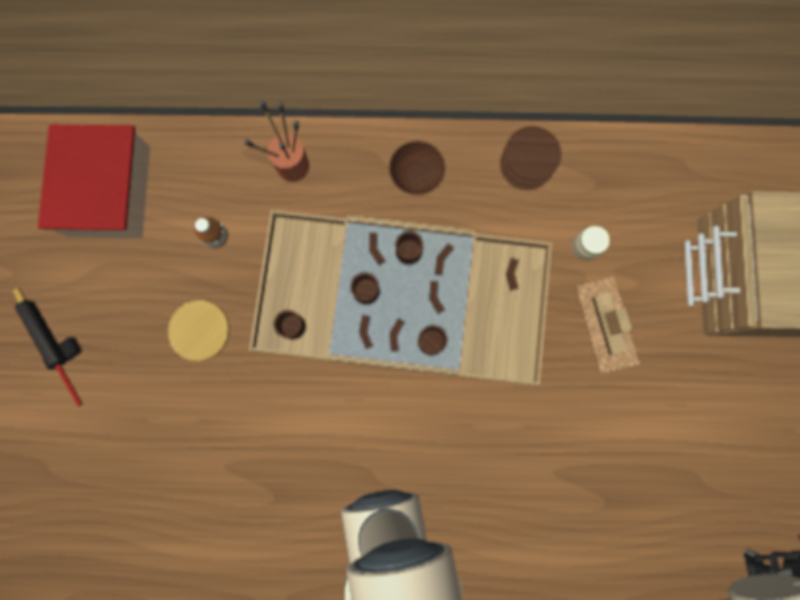

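View pics/scene0.png

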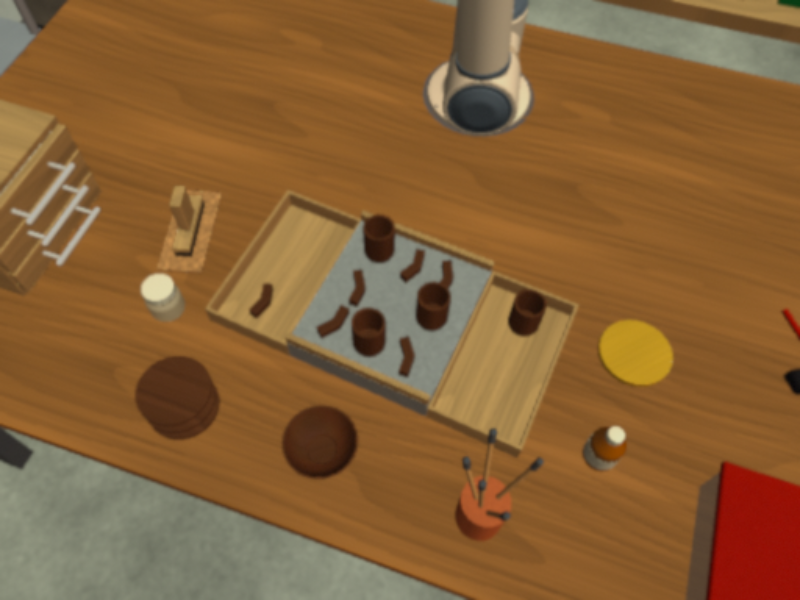

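The top picture (800x600) shows cups on the board at (409,247), (365,288) and (432,340). The first cup is at (290,324) in tray_1 on the left, so that is the cup tray. There are five offcuts on the board, an old one in tray_2 at (512,274), and the sweeper on its pad at (610,323). The scene view agrees.

```bash
cat > h.py <<'E'
import numpy as np, cv2
from station import observe, camera
def shot(n,save=None):
    c=camera(n)
    if save: cv2.imwrite(f"pics/{save}.png",cv2.resize(c["color"][:,:,::-1],(800,600)))
    return c
def K(c):
    f=192/np.tan(np.radians(c["fov_y"])/2); return f
def ray(c,uv):
    f=K(c); d=(np.atleast_2d(uv)-[c["cx"],c["cy"]])/f; s=d.copy()
    for _ in range(20): s=d/(1+c["k1"]*(s**2).sum(1,keepdims=True))
    R=np.array(c["R"]); o=-R.T@np.array(c["t"])
    return o,np.c_[s,np.ones(len(s))]@R
def plane(c,uv,z):
    o,d=ray(c,uv); return o+d*((z-o[2])/d[:,2:])
def proj(c,X):
    q=np.atleast_2d(X)@np.array(c["R"]).T+c["t"]; s=q[:,:2]/q[:,2:]
    return s*(1+c["k1"]*(s**2).sum(1,keepdims=True))*K(c)+[c["cx"],c["cy"]]
def hsv(c): return cv2.cvtColor(c["color"],cv2.COLOR_RGB2HSV)
def blobs(m,amin):
    cs=cv2.findContours(m.astype(np.uint8),cv2.RETR_EXTERNAL,cv2.CHAIN_APPROX_NONE)[0]
    return [k for k in cs if cv2.contourArea(k)>amin]
def cen(k):
    m=cv2.moments(k); return np.array([m["m10"],m["m01"]])/m["m00"]
def dark(c):
    h=hsv(c).astype(int); r=c["color"].astype(int)
    return (r.max(2)<105)&(r[...,0]-r[...,2]>12)
def state():
    s=observe(); print("t %.2f"%s["clock"],"tcp",np.round(s["eef_pos"],1),"yaw %.2f"%np.degrees(np.arctan2(s["tcp_rot"][1][0],s["tcp_rot"][0][0])),"F",np.round(s["contact_force"],1),"w %.2f gf %.1f"%(s["grip_width"],s["grip_force"]))
    return s
E
python3 - <<'E'
from h import *
for n in("top","scene"):
    c=shot(n); h=hsv(c).astype(int)
    g=(h[...,1]<60)&(h[...,2]>90)&(h[...,2]<200)
    g=cv2.morphologyEx(g.astype(np.uint8),cv2.MORPH_CLOSE,np.ones((25,25)))
    k=[b for b in blobs(g,4000) if 150<cen(b)[0]<350 and 100<cen(b)[1]<260]
    for b in k:
        r=cv2.minAreaRect(b); P=plane(c,cv2.boxPoints(r),50); print(n,"board",cv2.contourArea(b),np.round(plane(c,cen(b),50)[0]),np.round(P[:,:2]).tolist())
    m=dark(c)
    for b in blobs(m,25):
        u=cen(b)
        if not(100<u[0]<380 and 120<u[1]<260): continue
        a=cv2.contourArea(b); z=(87 if a>150 else 59); r=cv2.minAreaRect(b)
        print(n,"blob",np.round(u,1),a,np.round(plane(c,u,z)[0]),np.round(r[1]),round(r[2]))
E
```

```text
top board 7020.5 [564.   8.  50.] [[449.0, 147.0], [712.0, 124.0], [684.0, -134.0], [423.0, -103.0]]
top blob [276.4 217.2] 234.5 [478. -50.  87.] [17. 18.] 45
top blob [252.7 213.7] 63.0 [488.  20.  59.] [ 6. 19.] 11
top blob [233.2 211.7] 65.5 [493.  78.  59.] [19.  6.] 83
top blob [185.  207.6] 246.5 [501. 217.  87.] [20. 16.] 27
top blob [278.2 190. ] 68.0 [561. -55.  59.] [20.  6.] 76
top blob [233.2 183.7] 237.5 [573.  78.  87.] [18. 16.] 90
top blob [327.2 175.2] 55.0 [ 608. -203.   59.] [18.  5.] 90
top blob [282.9 165.1] 63.5 [637. -69.  59.] [ 6. 19.] 25
top blob [239.8 159.1] 64.0 [653.  62.  59.] [20.  6.] 73
top blob [261.3 157.3] 250.0 [654.  -3.  87.] [18. 18.] 45
top blob [138.4 149.7] 142.5 [677. 372.  59.] [16. 13.] 90
scene board 7768.0 [572.  14.  50.] [[675.0, -126.0], [408.0, -133.0], [450.0, 146.0], [701.0, 127.0]]
scene blob [113.3 254.2] 2097.5 [ 846. -232.   87.] [53. 50.] 51
scene blob [259.7 228.1] 148.5 [656.  63.  59.] [ 9. 26.] 3
scene blob [232.8 244.3] 1101.0 [730.  20.  87.] [217.   9.] 24
scene blob [235.7 212.2] 545.5 [648.  -3.  87.] [31. 21.] 90
scene blob [213.3 206.2] 171.5 [651. -61.  87.] [10. 25.] 47
scene blob [167.6 192.8] 115.5 [ 641. -193.   59.] [ 8. 22.] 29
scene blob [337.8 197.1] 650.5 [521. 223.  87.] [53. 30.] 20
scene blob [228.6 184.5] 131.5 [564. -54.  59.] [ 9. 23.] 10
scene blob [278.2 192.4] 629.5 [559.  78.  87.] [21. 46.] 6
scene blob [264.2 170.4] 139.5 [491.  20.  59.] [10. 23.] 36
scene blob [248.1 153.2] 588.0 [471. -33.  87.] [83. 29.] 4
scene blob [122.4 152.1] 51.5 [ 566. -361.   59.] [ 9. 37.] 28
scene blob [206.6 135.5] 143.5 [ 436. -168.   59.] [44.  4.] 22
```

```bash
python3 - <<'E'
from h import *
c=shot("top"); P=lambda q,z: plane(c,np.array(q)*.64-0.18,z)[:,:2]
t=P([(272,212),(551,242),(540,383),(250,350)],40); print("trays",np.round(t).tolist(),t.mean(0))
for a,b in((1,0),(2,3)): d=t[b]-t[a]; print(np.linalg.norm(d),np.degrees(np.arctan2(-d[0],d[1])))
p=P([(578,285),(615,277),(638,363),(602,371)],6); print("pad",np.round(p).tolist(),p.mean(0))
d=p[1]-p[2]; print(np.linalg.norm(d),np.degrees(np.arctan2(d[1],d[0])))
x=c["color"][165:245,365:415,::-1]; y=shot("scene")["color"][110:180,95:145,::-1]
cv2.imwrite("pics/crop1.png",np.hstack([cv2.resize(x,(375,600),interpolation=cv2.INTER_CUBIC),cv2.resize(y,(420,600),interpolation=cv2.INTER_CUBIC)]))
E
```

```text
trays [[729.0, 270.0], [677.0, -285.0], [401.0, -259.0], [455.0, 299.0]] [565.38001472   6.26255965]
556.9522081884336 -5.323860058078146
560.5678091691922 -5.472452219647826
pad [[597.0, -346.0], [615.0, -421.0], [443.0, -461.0], [426.0, -389.0]] [ 520.38204385 -404.39368349]
176.4720056656227 13.173651166646668
```

View pics/crop1.png

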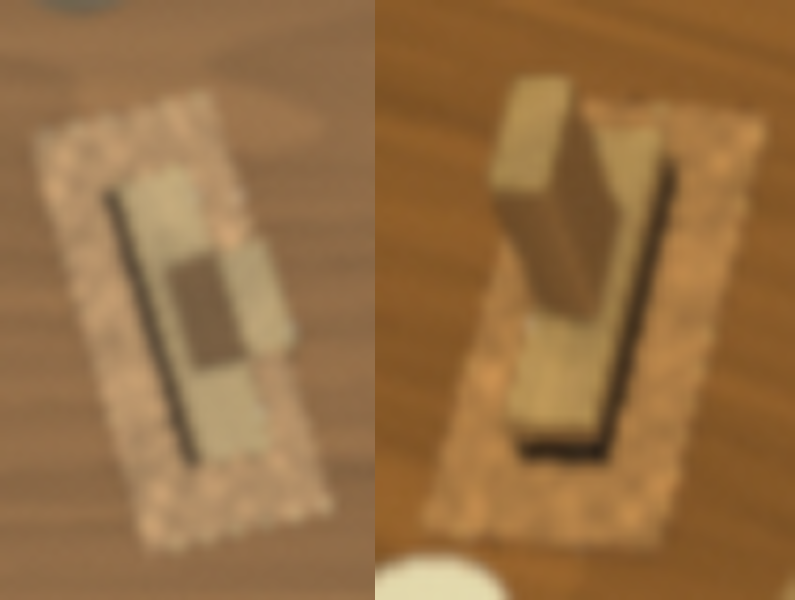

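```bash
cat >> h.py <<'E'
def to(*pts,s=None):
    s=s or state(); p=np.array(s["eef_pos"]); R=np.array(s["tcp_rot"])
    for q in pts:
        d=R.T@(np.array(q,float)-p)/40; print(q,"units",np.round(d,2)); p=np.array(q,float)
E
python3 -m crank '[0,0,0,0,0,0.074,1, 0,0,0,0,0,0.074,1, 0,0,0,0,0,0.074,1, 0,0,0,0,0,0,1]'
python3 - <<'E'
from h import *
c=shot("top")
o=plane(c,[[399.4-.5,204.6-.5]],106)[0]; print("handle",o)
to((648,-3,180),(648,-3,88),(648,-3,150),(684,199,150),(684,199,43),(684,199,150),(569,76,150))
E
```

```text
clock: 0.63
eef_pos: [151.2, -580.6, 231.2]
tcp_rot: [[0.995, -0.098, -0.0], [-0.098, -0.995, 0.0], [-0.0, -0.0, -1.0]]
contact_force: [-0.7, 0.7, 1.2]
grip_width: 1.001
grip_force: 0.0
handle [ 519.44242719 -400.87629951  106.        ]
t 0.68 tcp [ 151.2 -580.6  231.2] yaw -5.26 F [ 0.1  0.3 -0.3] w 1.00 gf 0.0
(648, -3, 180) units [ 11.04 -15.52   1.28]
(648, -3, 88) units [0.  0.  2.3]
(648, -3, 150) units [-0.   -0.   -1.55]
(684, 199, 150) units [ 0.43 -5.11  0.  ]
(684, 199, 43) units [0.   0.   2.67]
(684, 199, 150) units [-0.   -0.   -2.67]
(569, 76, 150) units [-2.58  3.33 -0.  ]
```

```bash
python3 -m crank '[0.55,-0.776,0.05,0,0,0,1,0.55,-0.776,0.05,0,0,0,1,0.55,-0.776,0.05,0,0,0,1,0.55,-0.776,0.05,0,0,0,1,0.55,-0.776,0.05,0,0,0,1,0.55,-0.776,0.05,0,0,0,1,0.55,-0.776,0.05,0,0,0,1,0.55,-0.776,0.05,0,0,0,1,0.55,-0.776,0.05,0,0,0,1,0.55,-0.776,0.05,0,0,0,1]' >/dev/null
python3 -m crank '[0.55,-0.776,0.05,0,0,0,1,0.55,-0.776,0.05,0,0,0,1,0.55,-0.776,0.05,0,0,0,1,0.55,-0.776,0.05,0,0,0,1,0.55,-0.776,0.05,0,0,0,1,0.55,-0.776,0.05,0,0,0,1,0.55,-0.776,0.05,0,0,0,1,0.55,-0.776,0.05,0,0,0,1,0.55,-0.776,0.05,0,0,0,1,0.55,-0.776,0.05,0,0,0,1]' >/dev/null
python3 -m crank '[0,0,0,0,0,0,1,0,0,0,0,0,0,1]' >/dev/null
python3 - <<'E'
from h import *
s=state(); c=shot("wrist","w1"); print({k:np.round(v,3).tolist() for k,v in c.items() if k!="color"})
to((648,-3,180),(648,-3,88),s=s)
E
```

```text
t 2.52 tcp [647.9  -2.  189.5] yaw -5.01 F [-0.  -0.8  0.3] w 1.00 gf 0.0
{'fov_y': 58.498, 'cx': 250.117, 'cy': 199.839, 'k1': 0.025, 'mount': [[-0.002, -0.959, -0.283, 72.563], [1.0, -0.002, 0.0, 1.359], [-0.001, -0.283, 0.959, -141.958], [0.0, 0.0, 0.0, 1.0]]}
(648, -3, 180) units [0.   0.03 0.24]
(648, -3, 88) units [ 0.01 -0.    2.3 ]
```

View pics/w1.png

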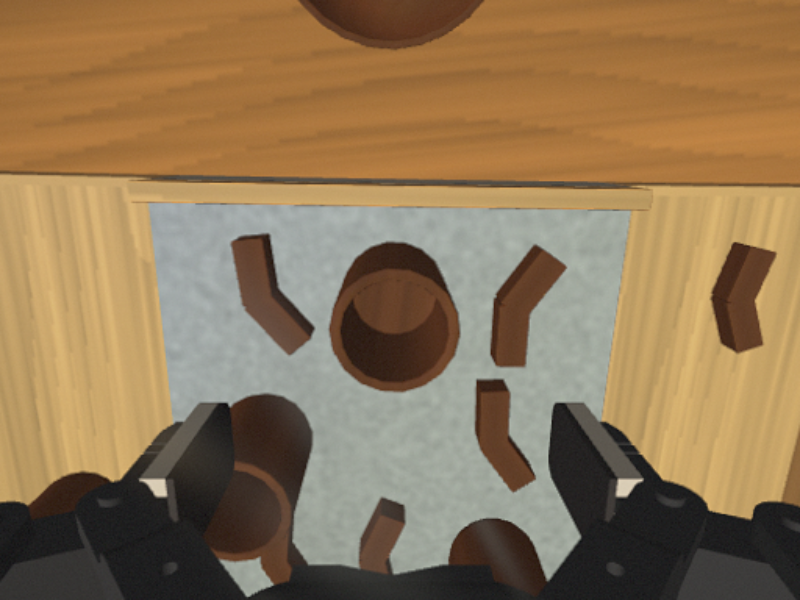

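The wrist view has cup A's rim centred at (395,316), the board's back corners at (148,203) and (632,211), and the offcuts to either side. I'll measure these.

```bash
cat >> h.py <<'E'
def wrist(save=None):
    s=observe(); c=shot("wrist",save); M=np.array(c["mount"]); R=np.array(s["tcp_rot"]); p=np.array(s["eef_pos"])
    A=R@M[:3,:3]; o=R@M[:3,3]+p; c["R"]=A.T; c["t"]=-A.T@o
    return c
E
python3 - <<'E'
from h import *
c=wrist(); P=lambda q,z: plane(c,np.array(q)*.64-0.18,z)[:,:2]
r=P([(395,316),(331,316),(459,316)],125); print("rim",r,np.linalg.norm(r[1]-r[2]))
b=P([(148,203),(632,211)],50); d=b[0]-b[1]; print("back corners",b,np.linalg.norm(d),np.degrees(np.arctan2(-d[0],d[1])))
e=np.array([d[1],-d[0]])/np.linalg.norm(d); print("board centre",b.mean(0)-130*e)
print("offcut tops",P([(272,294),(525,305),(500,435),(383,535),(742,295)],68).round().tolist())
E
```

```text
rim [[656.99421676  -7.19117213]
 [659.36493106  18.5680284 ]
 [654.62424697 -32.95366376]] 51.73933560368593
back corners [[ 706.48120838  115.49064442]
 [ 679.59309755 -132.99510813]] 249.93627132734073 -6.175824214593567
board centre [563.79161505   5.23315086]
offcut tops [[657.0, 55.0], [639.0, -73.0], [566.0, -58.0], [507.0, 13.0], [635.0, -181.0]]
```

```bash
python3 -m crank '[0.06,0.1,0.8,0,0,0,1,0,0,0.9,0,0,0,1,0,0,0.82,0,0,0,1,0,0,0,0,0,0,0.3,0,0,0,0,0,0,0.3,0,0,0,0,0,0,0.3,0,0,0,0,0,0,0.3,0,0,0,0,0,0,0.3,0,0,0,0,0,0,0.3,0,0,0,0,0,0,0.3]' 40; python3 -m crank '[0,0,0,0,0,0,0.3]'
```

```text
clock: 3.45
eef_pos: [650.7, -8.2, 93.0]
tcp_rot: [[0.996, -0.094, 0.004], [-0.094, -0.996, -0.001], [0.004, 0.0, -1.0]]
contact_force: [0.1, 0.1, 4.3]
grip_width: 0.624
grip_force: 42.0
clock: 3.53
eef_pos: [650.6, -8.2, 92.9]
tcp_rot: [[0.996, -0.094, 0.004], [-0.094, -0.996, -0.001], [0.004, 0.0, -1.0]]
contact_force: [0.8, -0.3, 6.5]
grip_width: 0.62
grip_force: 42.0
```

```bash
python3 -m crank '[0,0,-0.8,0,0,0,0.3,0,0,-0.8,0,0,0,0.3]' && python3 - <<'E'
from h import *
to((683.6,197,153),(683.6,197,50))
E
```

```text
clock: 3.7
eef_pos: [647.9, -7.9, 151.9]
tcp_rot: [[0.996, -0.094, -0.007], [-0.094, -0.996, 0.0], [-0.007, 0.0, -1.0]]
contact_force: [1.2, 0.2, -1.9]
grip_width: 0.624
grip_force: 42.7
t 3.70 tcp [647.9  -7.9 151.9] yaw -5.37 F [ 1.2  0.2 -1.9] w 0.62 gf 42.7
(683.6, 197, 153) units [ 0.41 -5.18 -0.03]
(683.6, 197, 50) units [ 0.02 -0.    2.57]
```

```bash
python3 -m crank '[0.07,-0.86,0,0,0,0,0.3,0.07,-0.86,0,0,0,0,0.3,0.07,-0.86,0,0,0,0,0.3,0.07,-0.86,0,0,0,0,0.3,0.07,-0.86,0,0,0,0,0.3,0.07,-0.86,0,0,0,0,0.3,0,0,0.6,0,0,0,0.3,0,0,0.6,0,0,0,0.3,0,0,0,0,0,0,0.3,0,0,0,0,0,0,0.3]' && python3 - <<'E'
from h import *
to((683.6,197,49))
E
```

```text
clock: 4.53
eef_pos: [684.2, 195.7, 103.8]
tcp_rot: [[0.996, -0.093, -0.005], [-0.093, -0.996, -0.001], [-0.005, 0.002, -1.0]]
contact_force: [0.5, -0.2, -0.4]
grip_width: 0.626
grip_force: 42.8
t 4.53 tcp [684.2 195.7 103.8] yaw -5.36 F [ 0.5 -0.2 -0.4] w 0.63 gf 42.8
(683.6, 197, 49) units [-0.01 -0.03  1.37]
```

```bash
python3 -m crank '[0,-0.03,0.6,0,0,0,0.3,0,0,0.5,0,0,0,0.3,0,0,0.2,0,0,0,0.3,0,0,0.04,0,0,0,0.3,0,0,0,0,0,0,0.3]'; python3 -m crank '[0,0,0.03,0,0,0,0.3,0,0,0,0,0,0,0.3]'
```

```text
clock: 4.95
eef_pos: [686.0, 196.7, 53.8]
tcp_rot: [[0.996, -0.094, 0.0], [-0.094, -0.996, 0.0], [0.0, -0.0, -1.0]]
contact_force: [-0.2, -1.1, -0.6]
grip_width: 0.623
grip_force: 42.8
clock: 5.12
eef_pos: [686.7, 197.1, 53.9]
tcp_rot: [[0.996, -0.094, 0.003], [-0.094, -0.996, 0.001], [0.003, -0.001, -1.0]]
contact_force: [-0.7, -0.4, -1.5]
grip_width: 0.617
grip_force: 42.8
```

```bash
python3 -m crank '[0,0,0.08,0,0,0,0.3,0,0,0,0,0,0,0.3,0,0,0,0,0,0,0.3]'; python3 -m crank '[0,0,0.05,0,0,0,0.3,0,0,0,0,0,0,0.3,0,0,0,0,0,0,0.3]'
```

```text
clock: 5.37
eef_pos: [685.7, 197.0, 48.6]
tcp_rot: [[0.996, -0.094, 0.0], [-0.094, -0.996, 0.0], [0.0, -0.0, -1.0]]
contact_force: [0.7, 0.3, -1.8]
grip_width: 0.623
grip_force: 42.8
clock: 5.62
eef_pos: [686.3, 197.2, 48.0]
tcp_rot: [[0.996, -0.094, 0.002], [-0.094, -0.996, 0.0], [0.002, -0.001, -1.0]]
contact_force: [-2.1, -0.2, 5.4]
grip_width: 0.621
grip_force: 43.1
```

Contact at z = 48 as predicted. I'll release, lift, and go on to cup B.

```bash
python3 -m crank '[0,0,0,0,0,0,0.85,0,0,0,0,0,0,0.85,0,0,0,0,0,0,0.85,0,0,-0.6,0,0,0,0.9,0,0,-0.9,0,0,0,1,0,0,-0.9,0,0,0,1,0,0,-0.9,0,0,0,1,0,0,0,0,0,0,1]' && python3 - <<'E'
from h import *
s=state(); c=shot("top")
for b in blobs(dark(c),25):
    u=cen(b); a=cv2.contourArea(b)
    if 170<u[0]<345 and 130<u[1]<235: print(np.round(u,1),a,np.round(plane(c,u,112 if a>150 else 59)[0]))
to((569,75,182),s=s)
E
```

```text
clock: 6.28
eef_pos: [688.2, 197.7, 189.1]
tcp_rot: [[0.996, -0.094, 0.014], [-0.094, -0.996, 0.003], [0.013, -0.005, -1.0]]
contact_force: [-0.3, 0.5, 3.1]
grip_width: 1.001
grip_force: 0.0
t 6.28 tcp [688.2 197.7 189.1] yaw -5.38 F [-0.3  0.5  3.1] w 1.00 gf 0.0
[276.4 217.2] 234.5 [476. -48. 112.]
[252.7 213.5] 66.0 [489.  20.  59.]
[233.2 211.6] 70.5 [494.  78.  59.]
[278.2 189.9] 73.5 [561. -55.  59.]
[233.1 183.6] 236.5 [570.  77. 112.]
[327.2 175.4] 61.5 [ 608. -203.   59.]
[282.9 164.9] 69.5 [638. -69.  59.]
[209.6 174.4] 35.5 [605. 152.  59.]
[239.9 159.1] 67.0 [653.  62.  59.]
[184.7 146.4] 147.0 [690. 231.  59.]
(569, 75, 182) units [-2.68  3.33  0.13]
```

```bash
python3 -m crank '[-0.52,0.68,0,0,0,0,1,-0.52,0.68,0,0,0,0,1,-0.52,0.68,0,0,0,0,1,-0.52,0.68,0,0,0,0,1,-0.52,0.68,0,0,0,0,1,0,0,0.2,0,0,0,1,0,0,0,0,0,0,1,0,0,0,0,0,0,1]' && python3 - <<'E'
from h import *
c=wrist("w2")
E
```

```text
clock: 7.0
eef_pos: [569.0, 71.5, 169.0]
tcp_rot: [[0.996, -0.094, -0.002], [-0.094, -0.996, 0.0], [-0.002, -0.0, -1.0]]
contact_force: [-0.5, 0.4, -0.0]
grip_width: 1.006
grip_force: 0.0
```

View pics/w2.png

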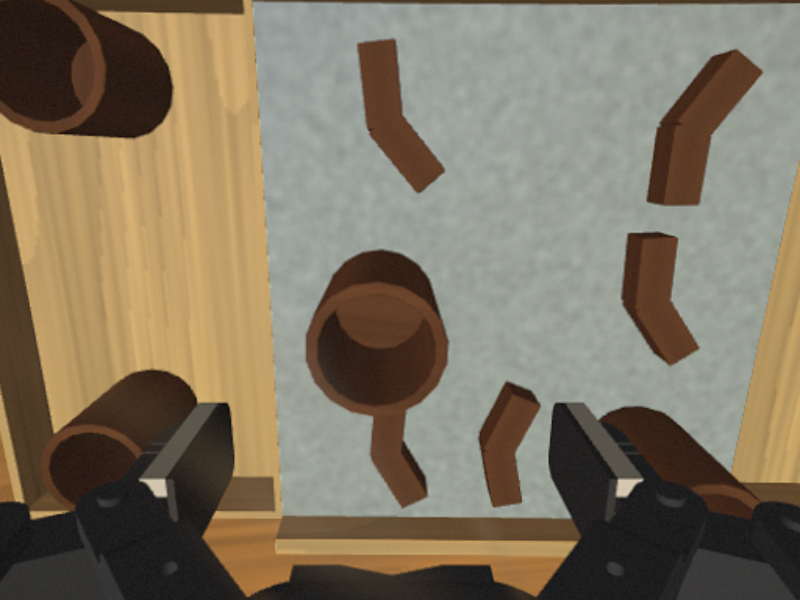

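The wrist view has cup B's rim centred at (377,349). Cup A stands in the tray at upper left, and the first cup is at lower left.

```bash
python3 - <<'E'
from h import *
c=wrist(); P=lambda q,z: plane(c,np.array(q)*.64-0.18,z)[:,:2]
r=P([(377,349),(307,345),(448,345),(40,65),(95,470)],125); print(r,np.linalg.norm(r[1]-r[2])); print(P([(40,65),(95,470)],80))
b=P([(255,3),(281,517),(730,470)],50); print(b); d=b[0]-b[1];print(np.linalg.norm(d),np.degrees(np.arctan2(d[1],d[0])))
q=r[0]; to((*q,90))
E
```

```text
[[573.20927552  75.39429645]
 [577.24009401 100.94995979]
 [572.28126901  49.13164377]
 [678.11526561 171.1114494 ]
 [533.51816167 190.89198373]] 52.055046056618
[[686.8943012  197.0570141 ]
 [507.37224014 221.61519815]]
[[ 708.58794297  116.08165179]
 [ 449.38113812  145.05921614]
 [ 456.82374882 -106.16382564]]
260.82152310491665 -6.3787944167027
t 7.10 tcp [569.7  72.1 169.8] yaw -5.34 F [ 0.6 -0.9  0.5] w 1.00 gf 0.0
(np.float64(573.2092755176545), np.float64(75.39429644789661), 90) units [ 0.08 -0.09  1.99]
```

```bash
python3 -m crank '[0.08,-0.06,0.7,0,0,0,1,0,0,0.8,0,0,0,1,0,0,0.45,0,0,0,1,0,0,0,0,0,0,0.3,0,0,0,0,0,0,0.3,0,0,0,0,0,0,0.3,0,0,0,0,0,0,0.3,0,0,0,0,0,0,0.3,0,0,0,0,0,0,0.3,0,0,0,0,0,0,0.3]' 40; python3 -m crank '[0,0,-0.8,0,0,0,0.3,0,0,-0.8,0,0,0,0.3,0,0,0,0,0,0,0.3,0,0,0,0,0,0,0.3]'; python3 - <<'E'
from h import *
to((628,203,112),(628,203,48))
E
```

```text
clock: 7.93
eef_pos: [573.6, 73.6, 94.0]
tcp_rot: [[0.996, -0.094, 0.003], [-0.094, -0.996, 0.0], [0.003, -0.001, -1.0]]
contact_force: [1.1, 0.2, 2.8]
grip_width: 0.623
grip_force: 42.4
clock: 8.27
eef_pos: [574.1, 73.5, 159.7]
tcp_rot: [[0.996, -0.094, 0.006], [-0.094, -0.996, 0.0], [0.006, -0.001, -1.0]]
contact_force: [-0.7, 0.4, -2.0]
grip_width: 0.626
grip_force: 42.8
t 8.27 tcp [574.1  73.5 159.7] yaw -5.39 F [-0.7  0.4 -2. ] w 0.63 gf 42.8
(628, 203, 112) units [ 1.03 -3.35  1.2 ]
(628, 203, 48) units [-0.01  0.    1.6 ]
```

Cup B is held, with an offset of about 44 mm. Next I move it over slot 2 and lower it.

```bash
python3 -m crank '[0.26,-0.84,0,0,0,0,0.3,0.26,-0.84,0,0,0,0,0.3,0.26,-0.84,0,0,0,0,0.3,0.25,-0.84,0,0,0,0,0.3,0,0,0.6,0,0,0,0.3,0,0,0.6,0,0,0,0.3,0,0,0.6,0,0,0,0.3,0,0,0.6,0,0,0,0.3,0,0,0.28,0,0,0,0.3,0,0,0,0,0,0,0.3]'; python3 -m crank '[0,0,0.03,0,0,0,0.3,0,0,0,0,0,0,0.3]'
```

```text
clock: 9.1
eef_pos: [625.6, 203.5, 48.4]
tcp_rot: [[0.996, -0.093, -0.002], [-0.093, -0.996, -0.0], [-0.002, 0.0, -1.0]]
contact_force: [0.3, -0.0, -1.4]
grip_width: 0.627
grip_force: 42.7
clock: 9.27
eef_pos: [626.2, 203.3, 47.8]
tcp_rot: [[0.996, -0.094, -0.001], [-0.094, -0.996, -0.0], [-0.001, 0.0, -1.0]]
contact_force: [-0.0, -0.1, 2.2]
grip_width: 0.628
grip_force: 43.0
```

```bash
python3 -m crank '[0,0,0,0,0,0,0.85,0,0,0,0,0,0,0.85,0,0,0,0,0,0,0.85,0,0,-0.6,0,0,0,0.9,0,0,-0.9,0,0,0,1,0,0,-0.8,0,0,0,1,0,0,-0.7,0,0,0,1]' >/dev/null; python3 -m crank '[-0.386,0.837,0,0,0,0,1,-0.386,0.837,0,0,0,0,1,-0.386,0.837,0,0,0,0,1,-0.386,0.837,0,0,0,0,1,-0.386,0.837,0,0,0,0,1,-0.386,0.837,0,0,0,0,1,-0.386,0.837,0,0,0,0,1,-0.386,0.837,0,0,0,0,1,0,0,0,0,0,0,1,0,0,0,0,0,0,1]' && python3 - <<'E'
from h import *
c=wrist("w3")
m=dark(c)|(hsv(c)[...,2]<120)&(c["color"][...,0].astype(int)-c["color"][...,2]>20)
for b in blobs(m,800): print(cv2.boundingRect(b),cen(b).round())
E
```

```text
clock: 10.68
eef_pos: [477.8, -53.2, 168.5]
tcp_rot: [[0.995, -0.097, 0.001], [-0.097, -0.995, -0.0], [0.001, 0.0, -1.0]]
contact_force: [-0.2, 0.2, 0.6]
grip_width: 0.999
grip_force: 0.0
(182, 361, 132, 23) [236. 372.]
(322, 237, 170, 16) [402. 244.]
(0, 165, 321, 219) [203. 240.]
(52, 151, 57, 87) [ 75. 192.]
(135, 149, 39, 88) [153. 192.]
(221, 30, 51, 99) [241.  78.]
(422, 0, 39, 34) [441.  14.]
```

View pics/w3.png

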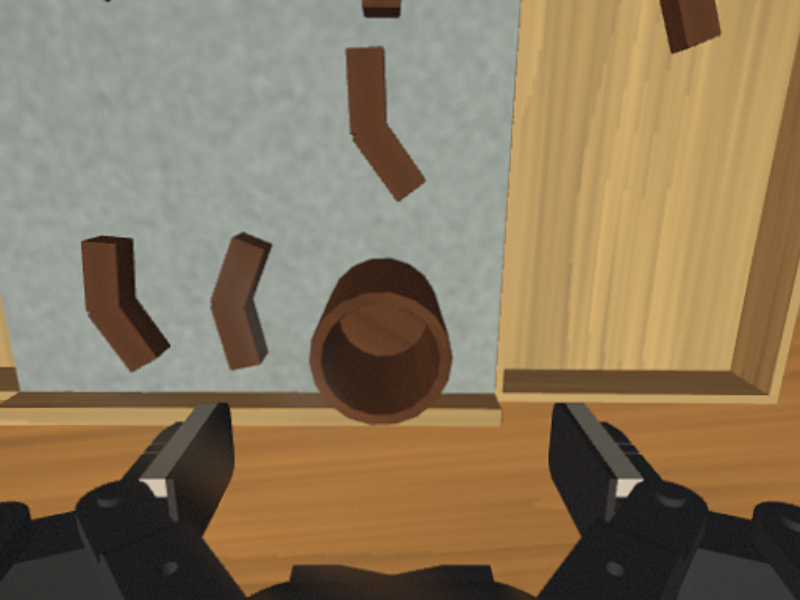

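Cup C's rim is centred at (381,357), within 3 mm of the tool axis. I'll descend and grasp it.

```bash
python3 -m crank '[0.02,-0.05,0.7,0,0,0,1,0,0,0.8,0,0,0,1,0,0,0.4,0,0,0,1,0,0,0,0,0,0,0.3,0,0,0,0,0,0,0.3,0,0,0,0,0,0,0.3,0,0,0,0,0,0,0.3,0,0,0,0,0,0,0.3,0,0,0,0,0,0,0.3,0,0,0,0,0,0,0.3]' 40; python3 -m crank '[0,0,-0.8,0,0,0,0.3,0,0,-0.8,0,0,0,0.3,0,0,0,0,0,0,0.3,0,0,0,0,0,0,0.3]'; python3 - <<'E'
from h import *
to((567.3,209.4,112),(567.3,209.4,48))
E
```

```text
clock: 11.57
eef_pos: [480.2, -49.7, 93.5]
tcp_rot: [[0.996, -0.094, 0.003], [-0.094, -0.996, -0.0], [0.003, -0.0, -1.0]]
contact_force: [0.3, -0.9, 2.7]
grip_width: 0.631
grip_force: 42.6
clock: 11.9
eef_pos: [480.5, -50.0, 158.5]
tcp_rot: [[0.996, -0.094, 0.005], [-0.094, -0.996, -0.001], [0.005, 0.0, -1.0]]
contact_force: [0.0, -0.7, -2.8]
grip_width: 0.628
grip_force: 42.9
t 11.90 tcp [480.5 -50.  158.5] yaw -5.39 F [ 0.  -0.7 -2.8] w 0.63 gf 42.9
(567.3, 209.4, 112) units [ 1.55 -6.66  1.17]
(567.3, 209.4, 48) units [-0.01 -0.    1.6 ]
```

```bash
python3 -m crank '[0.22,-0.95,0,0,0,0,0.3,0.22,-0.95,0,0,0,0,0.3,0.22,-0.95,0,0,0,0,0.3,0.22,-0.95,0,0,0,0,0.3,0.22,-0.95,0,0,0,0,0.3,0.22,-0.95,0,0,0,0,0.3,0.24,-0.96,0,0,0,0,0.3,0,0,0.6,0,0,0,0.3,0,0,0,0,0,0,0.3,0,0,0,0,0,0,0.3]'; python3 - <<'E'
from h import *
to((567.3,209.4,50)); shot("scene","s2")
E
```

```text
clock: 12.73
eef_pos: [564.6, 209.1, 128.3]
tcp_rot: [[0.996, -0.093, -0.007], [-0.093, -0.996, -0.003], [-0.007, 0.003, -1.0]]
contact_force: [0.2, -1.2, -1.6]
grip_width: 0.625
grip_force: 43.2
t 12.73 tcp [564.6 209.1 128.3] yaw -5.35 F [ 0.2 -1.2 -1.6] w 0.63 gf 43.2
(567.3, 209.4, 50) units [ 0.08 -0.02  1.96]
```

View pics/s2.png

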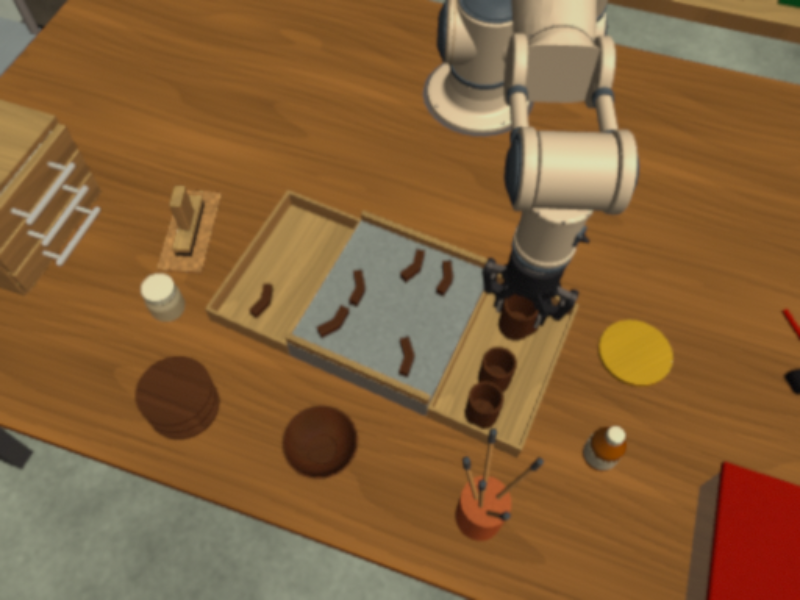

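Cups A and B stand in tray_1 at (485,405) and (497,368), and the held cup is above its slot. I'll lower it.

```bash
python3 -m crank '[0.03,0,0.6,0,0,0,0.3,0,0,0.6,0,0,0,0.3,0,0,0.5,0,0,0,0.3,0,0,0.2,0,0,0,0.3,0,0,0,0,0,0,0.3,0,0,0,0,0,0,0.3]'; python3 -m crank '[0,0,0.08,0,0,0,0.3,0,0,0,0,0,0,0.3]'
```

```text
clock: 13.28
eef_pos: [568.0, 208.8, 57.3]
tcp_rot: [[0.995, -0.095, 0.001], [-0.095, -0.995, 0.0], [0.001, -0.0, -1.0]]
contact_force: [0.4, -0.3, -0.2]
grip_width: 0.626
grip_force: 43.2
clock: 13.45
eef_pos: [568.5, 209.5, 54.6]
tcp_rot: [[0.996, -0.094, 0.003], [-0.094, -0.996, 0.001], [0.003, -0.001, -1.0]]
contact_force: [-0.5, -0.9, -1.6]
grip_width: 0.629
grip_force: 43.2
```

```bash
python3 -m crank '[-0.04,0,0.1,0,0,0,0.3,0,0,0,0,0,0,0.3,0,0,0,0,0,0,0.3]'; python3 -m crank '[0,0,0.06,0,0,0,0.3,0,0,0,0,0,0,0.3,0,0,0,0,0,0,0.3]'
```

```text
clock: 13.7
eef_pos: [565.9, 209.8, 48.9]
tcp_rot: [[0.996, -0.094, -0.0], [-0.094, -0.996, 0.0], [-0.0, -0.0, -1.0]]
contact_force: [0.1, 0.2, -1.2]
grip_width: 0.625
grip_force: 43.2
clock: 13.95
eef_pos: [566.4, 209.8, 48.6]
tcp_rot: [[0.996, -0.094, 0.002], [-0.094, -0.996, 0.0], [0.002, -0.0, -1.0]]
contact_force: [-3.0, -1.7, 7.0]
grip_width: 0.626
grip_force: 43.9
```

```bash
python3 -m crank '[0,0,0,0,0,0,0.85,0,0,0,0,0,0,0.85,0,0,0,0,0,0,0.85,0,0,-0.6,0,0,0,0.9,0,0,-0.9,0,0,0,1,0,0,-0.9,0,0,0,1,0,0,-0.9,0,0,0,1,0,0,-0.4,0,0,0,1]' ; python3 -m crank '[0.017,0.957,0,0,0,0,1,0.017,0.957,0,0,0,0,1,0.017,0.957,0,0,0,0,1,0.017,0.957,0,0,0,0,1,0.017,0.957,0,0,0,0,1,0.017,0.957,0,0,0,0,1,0.017,0.957,0,0,0,0,1,0.017,0.957,0,0,0,0,1]' >/dev/null; python3 -m crank '[0.017,0.957,0,0,0,0,1,0.017,0.957,0,0,0,0,1,0.017,0.957,0,0,0,0,1,0.017,0.957,0,0,0,0,1,0.017,0.957,0,0,0,0,1,0.017,0.957,0,0,0,0,1,0.017,0.957,0,0,0,0,1,0.017,0.957,0,0,0,0,1]' >/dev/null; python3 -m crank '[0,0,0,0,0,-0.069,1,0,0,0,0,0,-0.069,1,0,0,0,0,0,-0.069,1,0,0,0,0,0,0,1,0,0,0,0,0,0,1]'; python3 - <<'E'
from h import *
wrist("w4")
E
```

```text
clock: 14.62
eef_pos: [567.3, 210.1, 200.5]
tcp_rot: [[0.996, -0.094, 0.007], [-0.094, -0.996, 0.002], [0.007, -0.003, -1.0]]
contact_force: [0.5, -0.1, 1.3]
grip_width: 0.999
grip_force: 0.0
clock: 16.37
eef_pos: [519.5, -401.1, 194.1]
tcp_rot: [[0.974, 0.226, -0.0], [0.226, -0.974, 0.0], [-0.0, -0.0, -1.0]]
contact_force: [0.1, 0.6, 0.1]
grip_width: 0.999
grip_force: 0.0
```

View pics/w4.png

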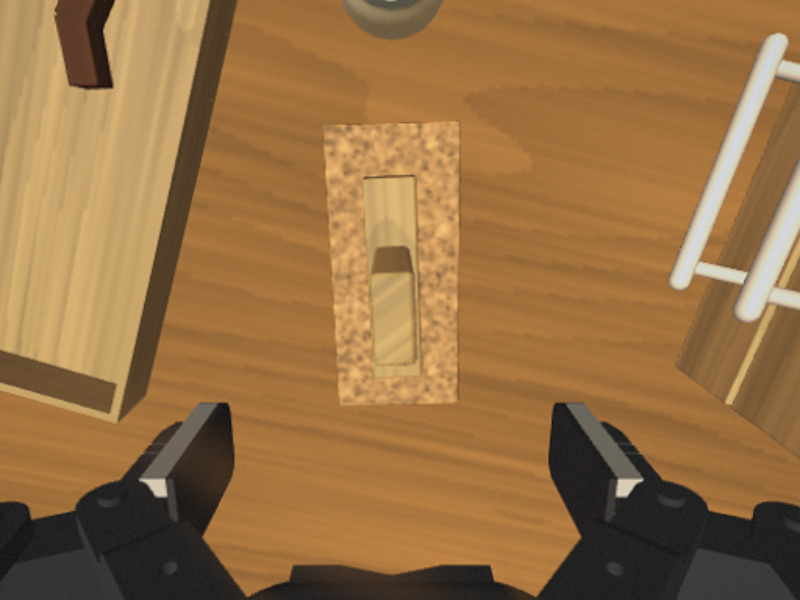

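The wrist view shows the pad with corners (323,126), (460,122), (458,403), (341,405), and the sweeper's handle top spanning (371–416, 272–365).

```bash
python3 - <<'E'
from h import *
c=wrist(); P=lambda q,z: plane(c,np.array(q)*.64-0.18,z)[:,:2]
for n,q,z in(("pad",[(323,126),(460,122),(458,403),(341,405)],6),("foot",[(364,178),(415,176),(420,375),(374,376)],32),("handle",[(371,272),(412,272),(416,361),(374,365)],106)):
    p=P(q,z); d=(p[0]+p[1]-p[2]-p[3])/2; w=np.linalg.norm((p[0]-p[1]+p[3]-p[2])/2)
    print(n,p.mean(0).round(1),"len %.1f wid %.1f yaw %.2f"%(np.linalg.norm(d),w,np.degrees(np.arctan2(d[1],d[0]))))
E
```

```text
pad [ 519.9 -405.5] len 178.7 wid 79.3 yaw 14.73
foot [ 521.1 -403.6] len 118.1 wid 28.1 yaw 15.16
handle [ 521.3 -403.1] len 42.8 wid 18.7 yaw 15.13
```

```bash
python3 -m crank '[0.03,0.06,0.8,0,0,-0.022,1,0,0,0.9,0,0,0,1,0,0,0.9,0,0,0,0.8,0,0,0.7,0,0,0,0.6,0,0,0.2,0,0,0,0.5]' 80; python3 -m crank '[0,0,0,0,0,0,0,0,0,0,0,0,0,0,0,0,0,0,0,0,0,0,0,0,0,0,0,0,0,0,0,0,0,0,0,0,0,0,0,0,0,0,0,0,0,0,0,0,0]'
```

```text
clock: 16.88
eef_pos: [518.8, -400.8, 47.7]
tcp_rot: [[0.965, 0.261, -0.007], [0.261, -0.965, 0.006], [-0.005, -0.008, -1.0]]
contact_force: [-0.5, 1.3, -1.6]
grip_width: 0.605
grip_force: 0.0
clock: 17.47
eef_pos: [521.9, -403.8, 56.6]
tcp_rot: [[0.965, 0.263, 0.002], [0.263, -0.965, -0.002], [0.002, 0.003, -1.0]]
contact_force: [-0.5, 0.4, 4.2]
grip_width: 0.223
grip_force: 79.1
```

```bash
python3 -m crank '[0,0,-0.6,0,0,0,0,0,0,-0.8,0,0,0,0,0,0,-0.9,0,0,0,0,0,0,0,0,0,0.0785,0,0,0,0,0,0,0.0785,0,0,0,0,0,0,0.0785,0,0,0,0,0,0,0,0]'; python3 -m crank '[-0.114,-0.93,0,0,0,0,0,-0.114,-0.93,0,0,0,0,0,-0.114,-0.93,0,0,0,0,0,-0.114,-0.93,0,0,0,0,0,-0.114,-0.93,0,0,0,0,0,-0.114,-0.93,0,0,0,0,0,-0.114,-0.93,0,0,0,0,0]' >/dev/null;  python3 -m crank '[-0.114,-0.93,0,0,0,0,0,-0.114,-0.93,0,0,0,0,0,-0.114,-0.93,0,0,0,0,0,-0.114,-0.93,0,0,0,0,0,-0.114,-0.93,0,0,0,0,0,-0.114,-0.93,0,0,0,0,0,-0.114,-0.93,0,0,0,0,0,0,0,0,0,0,0,0,0,0,0,0,0,0,0]'; python3 - <<'E'
from h import *
s=state(); to((513,120,110),s=s)
c=shot("top"); M=np.array([[.9945,-.1045],[.1045,.9945]])
for b in blobs(dark(c),25):
    u=cen(b); a=cv2.contourArea(b)
    if 170<u[0]<345 and 130<u[1]<235: p=plane(c,u,112 if a>150 else 59)[0]; print(np.round(u,1),a,np.round(p),"board",np.round(M@(p[:2]-[565,6])))
wrist("w5")
E
```

```text
clock: 18.05
eef_pos: [521.1, -403.1, 146.5]
tcp_rot: [[0.994, -0.108, -0.0], [-0.108, -0.994, 0.0], [-0.0, -0.0, -1.0]]
contact_force: [0.9, 0.7, -1.7]
grip_width: 0.225
grip_force: 78.6
clock: 19.38
eef_pos: [511.3, 123.3, 146.1]
tcp_rot: [[0.995, -0.097, -0.001], [-0.097, -0.995, -0.0], [-0.001, 0.0, -1.0]]
contact_force: [0.8, -0.3, -1.8]
grip_width: 0.224
grip_force: 79.3
t 19.38 tcp [511.3 123.3 146.1] yaw -5.54 F [ 0.8 -0.3 -1.8] w 0.22 gf 79.3
(513, 120, 110) units [0.05 0.08 0.9 ]
[252.7 213.5] 66.0 [489.  20.  59.] board [-77.   6.]
[187.4 211.2] 100.0 [493. 214.  59.] board [-94. 200.]
[278.1 189.9] 69.0 [561. -55.  59.] board [  2. -61.]
[327.2 175.4] 59.0 [ 608. -203.   59.] board [  64. -203.]
[282.8 165. ] 66.5 [637. -69.  59.] board [ 80. -67.]
[239.8 159. ] 64.5 [654.  62.  59.] board [82. 65.]
[194.7 150. ] 321.5 [667. 192. 112.] board [ 82. 195.]
```

View pics/w5.png

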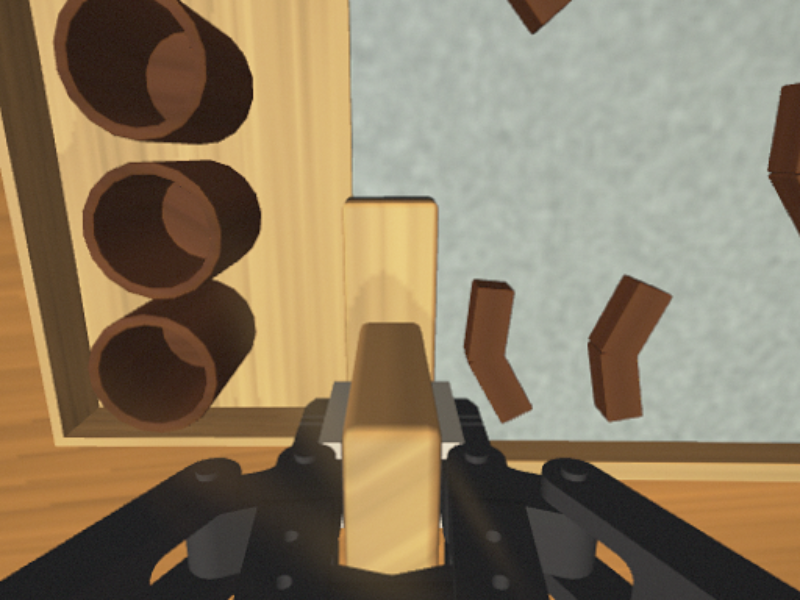

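The wrist view shows the three cups upright in tray_1, the sweeper foot at (345–437, 200) parallel to the board edge, and the offcuts clear to the right. I'll lower to the board.

```bash
python3 -m crank '[0.05,0,0.5,0,0,0.005,0,0,0,0.4,0,0,0,0,0,0,0.1,0,0,0,0,0,0,0,0,0,0,0,0,0,0,0,0,0,0]'; python3 - <<'E'
from h import *
s=state(); to((512.7,120,103.5),(486,-133.5,103.5),s=s)
E
```

```text
clock: 19.9
eef_pos: [514.0, 120.3, 106.9]
tcp_rot: [[0.994, -0.113, 0.0], [-0.113, -0.994, -0.0], [0.0, 0.0, -1.0]]
contact_force: [0.2, 0.5, -1.1]
grip_width: 0.228
grip_force: 79.3
t 19.90 tcp [514.  120.3 106.9] yaw -6.47 F [ 0.2  0.5 -1.1] w 0.23 gf 79.3
(512.7, 120, 103.5) units [-0.03  0.01  0.09]
(486, -133.5, 103.5) units [0.05 6.37 0.  ]
```

```bash
python3 -m crank '[-0.03,0,0.09,0,0,0,0,0,0.4,0,0,0,0,0,0,0.4,0,0,0,0,0,0,0.4,0,0,0,0,0,0,0.4,0,0,0,0,0,0,0.4,0,0,0,0,0,0,0.4,0,0,0,0,0]'; python3 -m crank '[0,0.4,0,0,0,0,0,0,0.4,0,0,0,0,0,0,0.4,0,0,0,0,0,0,0.4,0,0,0,0,0,0,0.4,0,0,0,0,0,0,0.4,0,0,0,0,0,0,0.4,0,0,0,0,0,0,0.4,0,0,0,0,0,0,0.4,0,0,0,0,0,0,0.4,0,0,0,0,0]';python3 -m crank '[0,0.1,0,0,0,0,0,0,0,0,0,0,0,0,0,0,0,0,0,0,0]'; python3 - <<'E'
from h import *
c=shot("scene","s3")
E
```

```text
clock: 20.48
eef_pos: [502.2, 25.2, 104.1]
tcp_rot: [[0.994, -0.111, 0.002], [-0.111, -0.994, 0.0], [0.002, -0.0, -1.0]]
contact_force: [-0.1, 0.6, -1.4]
grip_width: 0.224
grip_force: 79.3
clock: 21.32
eef_pos: [484.3, -134.1, 104.1]
tcp_rot: [[0.994, -0.112, 0.002], [-0.112, -0.994, -0.001], [0.002, 0.001, -1.0]]
contact_force: [-0.5, -0.1, -2.1]
grip_width: 0.223
grip_force: 79.3
clock: 21.57
eef_pos: [483.8, -136.8, 103.4]
tcp_rot: [[0.994, -0.112, 0.001], [-0.112, -0.994, 0.0], [0.001, -0.0, -1.0]]
contact_force: [-1.1, -0.0, -0.9]
grip_width: 0.223
grip_force: 79.5
```

View pics/s3.png

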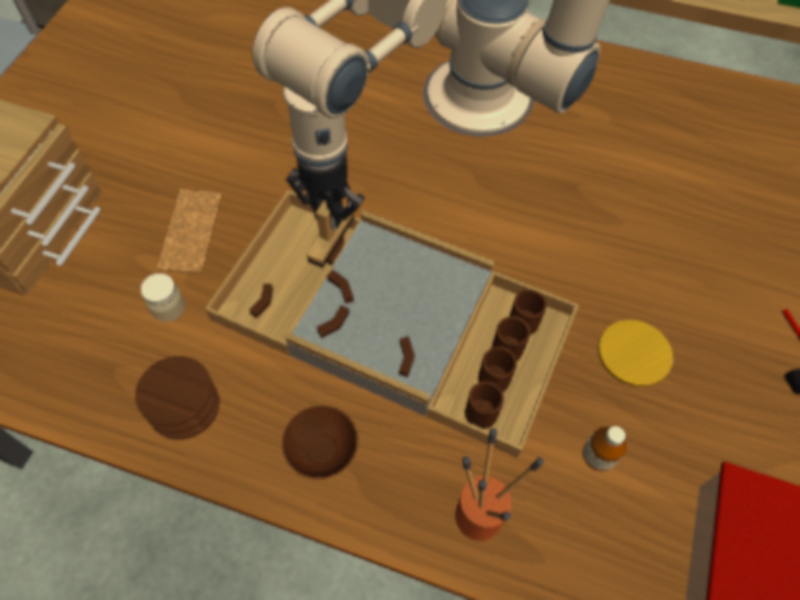

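The scene view shows two offcuts swept away from the near lane, but a dark piece lies behind the bar at (335,250). Three remain on the board. I'll lift and look from the wrist.

```bash
python3 -m crank '[0,0,-0.4,0,0,0,0,0,0,-0.9,0,0,0,0,-0.6,-0.7,0,0,0,0,0,-0.6,-0.7,0,0,0,0,0,0,0,0,0,0,0,0,0,0,0,0,0,0,0]'; python3 - <<'E'
from h import *
wrist("w6")
E
```

```text
clock: 22.12
eef_pos: [441.8, -74.2, 155.4]
tcp_rot: [[0.994, -0.108, 0.002], [-0.108, -0.994, -0.0], [0.002, -0.0, -1.0]]
contact_force: [0.5, -0.6, -1.4]
grip_width: 0.226
grip_force: 79.4
```

View pics/w6.png

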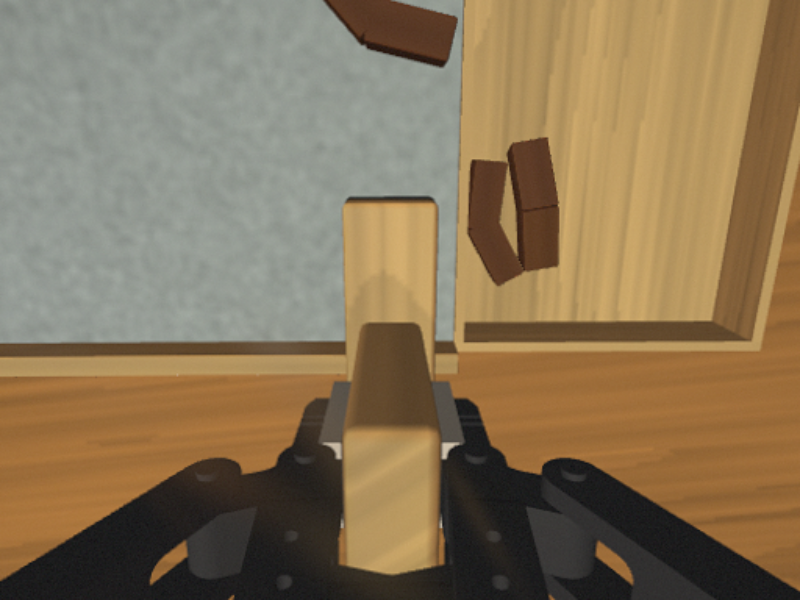

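Both swept offcuts lie in tray_2, at (490,220) and (535,205). Next is the far lane.

```bash
python3 -m crank '[0.633,-0.733,0,0,0,0,0,0.633,-0.733,0,0,0,0,0,0.633,-0.733,0,0,0,0,0,0.633,-0.733,0,0,0,0,0,0.633,-0.733,0,0,0,0,0,0.633,-0.733,0,0,0,0,0,0.633,-0.733,0,0,0,0,0,0,0,0,0,0,0,0,0,0,0,0,0,0,0]'; python3 - <<'E'
from h import *
s=state(); to((640.3,110.7,104),(613.1,-147.5,104),s=s)
c=shot("top"); M=np.array([[.9945,-.1045],[.1045,.9945]])
for b in blobs(dark(c),25):
    u=cen(b); a=cv2.contourArea(b)
    if 170<u[0]<345 and 130<u[1]<235: p=plane(c,u,112 if a>150 else 59)[0]; print(np.round(u,1),a,np.round(p),"board",np.round(M@(p[:2]-[565,6])))
E
```

```text
clock: 22.92
eef_pos: [642.2, 109.3, 151.2]
tcp_rot: [[0.994, -0.11, -0.005], [-0.11, -0.994, -0.001], [-0.005, 0.001, -1.0]]
contact_force: [-0.7, -0.3, -2.3]
grip_width: 0.223
grip_force: 79.6
t 22.92 tcp [642.2 109.3 151.2] yaw -6.31 F [-0.7 -0.3 -2.3] w 0.22 gf 79.6
(640.3, 110.7, 104) units [-0.04 -0.03  1.18]
(613.1, -147.5, 104) units [0.03 6.49 0.01]
[305.4 219.6] 146.0 [ 474. -137.   59.] board [ -76. -152.]
[178.3 207.5] 54.5 [503. 242.  59.] board [-86. 228.]
[287.  187.9] 76.0 [568. -82.  59.] board [ 12. -87.]
[327.2 175.3] 61.0 [ 608. -203.   59.] board [  64. -203.]
[282.9 164.8] 70.0 [638. -69.  59.] board [ 80. -67.]
[201.7 162.9] 603.5 [629. 170. 112.] board [ 47. 170.]
```

```bash
python3 -m crank '[-0.05,-0.03,0.5,0,0,0,0,0,0,0.45,0,0,0,0,0,0,0.15,0,0,0,0,0,0,0,0,0,0,0,0,0,0,0,0,0,0]'; python3 - <<'E'
from h import *
s=state(); to((640.3,110.7,103.5),(613.1,-147.5,103.5),s=s)
E
```

```text
clock: 23.38
eef_pos: [639.2, 108.8, 111.7]
tcp_rot: [[0.994, -0.113, 0.001], [-0.113, -0.994, -0.0], [0.001, 0.0, -1.0]]
contact_force: [0.2, -0.3, -1.8]
grip_width: 0.231
grip_force: 79.6
t 23.38 tcp [639.2 108.8 111.7] yaw -6.47 F [ 0.2 -0.3 -1.8] w 0.23 gf 79.6
(640.3, 110.7, 103.5) units [ 0.02 -0.05  0.21]
(613.1, -147.5, 103.5) units [0.05 6.49 0.  ]
```

```bash
python3 -m crank '[0,0,0.19,0,0,0,0,0,0,0,0,0,0,0]';  python3 -m crank '[0,0.4,0,0,0,0,0,0,0.4,0,0,0,0,0,0,0.4,0,0,0,0,0,0,0.4,0,0,0,0,0,0,0.4,0,0,0,0,0,0,0.4,0,0,0,0,0]'; python3 -m crank '[0,0.4,0,0,0,0,0,0,0.4,0,0,0,0,0,0,0.4,0,0,0,0,0,0,0.4,0,0,0,0,0,0,0.4,0,0,0,0,0,0,0.4,0,0,0,0,0,0,0.4,0,0,0,0,0,0,0.4,0,0,0,0,0,0,0.4,0,0,0,0,0,0,0.4,0,0,0,0,0]';python3 -m crank '[0,0.1,0,0,0,0,0,0,0,0,0,0,0,0,0,0,0,0,0,0,0]'; python3 -m crank '[0,0,-0.4,0,0,0,0,0,0,-0.9,0,0,0,0,-0.8,-0.5,0,0,0,0,0,-0.8,-0.5,0,0,0,0,0,-0.8,-0.5,0,0,0,0,0,0,0,0,0,0,0,0,0,0,0,0,0,0,0]' ; python3 - <<'E'
from h import *
wrist("w7")
c=shot("top"); M=np.array([[.9945,-.1045],[.1045,.9945]])
for b in blobs(dark(c),25):
    u=cen(b); a=cv2.contourArea(b)
    if 170<u[0]<345 and 130<u[1]<235: p=plane(c,u,112 if a>150 else 59)[0]; print(np.round(u,1),a,np.round(p),"board",np.round(M@(p[:2]-[565,6])))
E
```

```text
clock: 23.55
eef_pos: [639.5, 109.3, 103.6]
tcp_rot: [[0.994, -0.112, 0.001], [-0.112, -0.994, 0.0], [0.001, -0.0, -1.0]]
contact_force: [-0.4, -0.6, -2.9]
grip_width: 0.219
grip_force: 79.6
clock: 24.05
eef_pos: [628.4, 11.8, 103.6]
tcp_rot: [[0.994, -0.113, 0.001], [-0.113, -0.994, -0.0], [0.001, 0.0, -1.0]]
contact_force: [0.8, -0.2, -2.1]
grip_width: 0.22
grip_force: 79.6
clock: 24.88
eef_pos: [610.0, -147.3, 103.6]
tcp_rot: [[0.994, -0.113, 0.0], [-0.113, -0.994, -0.0], [0.0, 0.0, -1.0]]
contact_force: [-0.5, -0.2, -2.2]
grip_width: 0.223
grip_force: 79.6
clock: 25.13
eef_pos: [610.0, -149.2, 103.4]
tcp_rot: [[0.994, -0.113, 0.0], [-0.113, -0.994, 0.001], [0.0, -0.001, -1.0]]
contact_force: [0.2, 0.5, -2.4]
grip_width: 0.227
grip_force: 79.7
clock: 25.72
eef_pos: [520.4, -76.5, 155.4]
tcp_rot: [[0.994, -0.109, 0.001], [-0.109, -0.994, 0.0], [0.001, -0.0, -1.0]]
contact_force: [0.5, -0.5, -0.9]
grip_width: 0.224
grip_force: 79.6
[305.3 219.5] 139.5 [ 474. -137.   59.] board [ -76. -151.]
[185.  207.6] 249.5 [499. 212. 112.] board [-87. 198.]
[193.  167.8] 804.5 [614. 194. 112.] board [ 29. 193.]
```

View pics/w7.png

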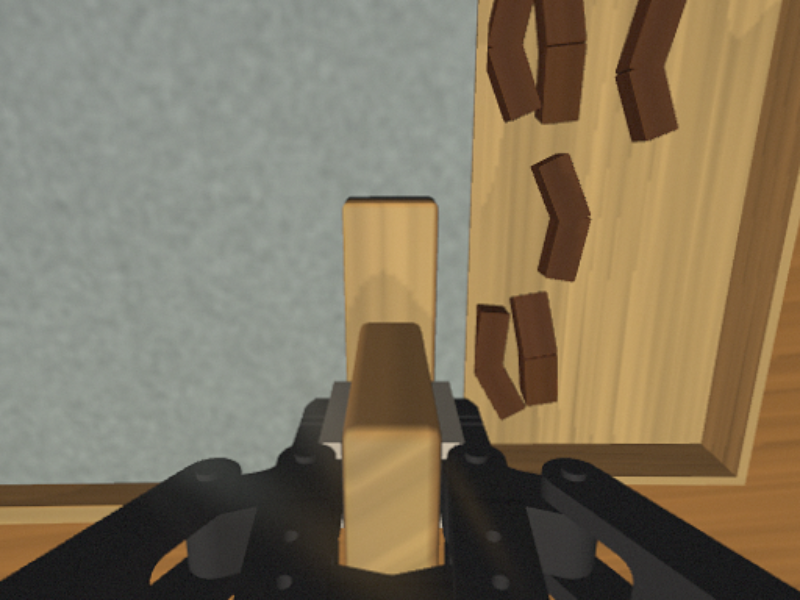

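All six offcuts, including the old one, lie in tray_2 and the board is bare. I'll take the sweeper back to its pad.

```bash
python3 -m crank '[0.102,0.904,0,0,0,0,0,0.102,0.904,0,0,0,0,0,0.102,0.904,0,0,0,0,0,0.102,0.904,0,0,0,0,0,0.102,0.904,0,0,0,0,0,0.102,0.904,0,0,0,0,0,0.102,0.904,0,0,0,0,0,0.102,0.904,0,0,0,0,0,0.102,0.904,0,0,0,0,0]'; python3 -m crank '[0,0,0,0,0,-0.079,0,0,0,0,0,0,-0.079,0,0,0,0,0,0,-0.079,0,0,0,0,0,0,0,0,0,0,0,0,0,0,0]'; python3 - <<'E'
from h import *
to((520.8,-404.5,60))
E
```

```text
clock: 26.57
eef_pos: [522.0, -408.9, 154.8]
tcp_rot: [[0.994, -0.112, 0.0], [-0.112, -0.994, -0.0], [0.0, 0.0, -1.0]]
contact_force: [0.4, 0.2, -1.1]
grip_width: 0.221
grip_force: 79.7
clock: 26.98
eef_pos: [522.1, -406.7, 154.8]
tcp_rot: [[0.967, 0.253, -0.0], [0.253, -0.967, 0.0], [-0.0, -0.0, -1.0]]
contact_force: [0.2, -0.2, -1.9]
grip_width: 0.225
grip_force: 79.8
t 26.98 tcp [ 522.1 -406.7  154.8] yaw 14.67 F [ 0.2 -0.2 -1.9] w 0.23 gf 79.8
(520.8, -404.5, 60) units [-0.02 -0.06  2.37]
```

```bash
python3 -m crank '[-0.02,-0.06,0.6,0,0,-0.005,0,0,0,0.7,0,0,0,0,0,0,0.6,0,0,0,0,0,0,0.3,0,0,0,0,0,0,0.1,0,0,0,0,0,0,0,0,0,0,0,0,0,0,0,0,0,0,0]'; python3 -m crank '[0,0,0.06,0,0,0,0,0,0,0,0,0,0,0,0,0,0,0,0,0,0]'
```

```text
clock: 27.23
eef_pos: [521.7, -405.8, 152.5]
tcp_rot: [[0.967, 0.256, -0.0], [0.256, -0.967, 0.0], [-0.0, -0.0, -1.0]]
contact_force: [-0.6, 0.7, -1.4]
grip_width: 0.217
grip_force: 79.8invalid input at $: expected a multiple of 7 numbers
```

```bash
python3 -m crank '[-0.02,-0.03,0.6,0,0,-0.005,0, 0,0,0.7,0,0,0,0, 0,0,0.6,0,0,0,0, 0,0,0.3,0,0,0,0, 0,0,0.08,0,0,0,0, 0,0,0,0,0,0,0, 0,0,0,0,0,0,0]'; python3 -m crank '[0,0,0.05,0,0,0,0, 0,0,0,0,0,0,0, 0,0,0,0,0,0,0]'
```

```text
clock: 27.82
eef_pos: [521.3, -405.5, 63.5]
tcp_rot: [[0.964, 0.265, 0.002], [0.265, -0.964, -0.002], [0.001, 0.002, -1.0]]
contact_force: [-0.6, 0.8, -0.7]
grip_width: 0.223
grip_force: 79.9
clock: 28.07
eef_pos: [521.1, -405.4, 61.0]
tcp_rot: [[0.964, 0.265, 0.001], [0.265, -0.964, -0.001], [0.001, 0.002, -1.0]]
contact_force: [0.3, -0.4, -1.8]
grip_width: 0.223
grip_force: 79.9
```

```bash
python3 -m crank '[0,0,0.08,0,0,0,0, 0,0,0,0,0,0,0, 0,0,0,0,0,0,0]'; python3 -m crank '[0,0,0.05,0,0,0,0, 0,0,0,0,0,0,0, 0,0,0,0,0,0,0]'
```

```text
clock: 28.32
eef_pos: [520.7, -405.1, 56.7]
tcp_rot: [[0.964, 0.265, 0.0], [0.265, -0.964, -0.0], [0.0, 0.0, -1.0]]
contact_force: [0.0, -0.4, 0.1]
grip_width: 0.223
grip_force: 79.7
clock: 28.57
eef_pos: [520.7, -405.2, 56.6]
tcp_rot: [[0.964, 0.265, 0.001], [0.265, -0.964, -0.001], [0.001, 0.001, -1.0]]
contact_force: [-4.1, 2.2, 6.1]
grip_width: 0.221
grip_force: 80.9
```

Contact at the expected height. I'll release gently, lift, and check everything.

```bash
python3 -m crank '[0,0,0,0,0,0,0.4, 0,0,0,0,0,0,0.6, 0,0,0,0,0,0,0.8, 0,0,0,0,0,0,0.8, 0,0,-0.4,0,0,0,0.8, 0,0,-0.8,0,0,0,0.8, 0,0,-0.9,0,0,0,0.8, 0,0,-0.9,0,0,0,0.8, 0,0,-0.9,0,0,0,0.8, 0,0,0,0,0,0,0.8]'; python3 - <<'E'
from h import *
c=wrist(); w=cv2.resize(c["color"],(400,300)); t=shot("scene")["color"]; 
cv2.imwrite("pics/end.png",np.vstack([np.hstack([cv2.resize(shot("top")["color"],(400,300)),w]),cv2.resize(t[60:300,50:370],(800,300))*0+0])[:300,:,::-1])
cv2.imwrite("pics/end2.png",cv2.resize(t[80:300,90:384,::-1],(800,600)))
E
```

```text
clock: 29.4
eef_pos: [522.4, -406.4, 220.8]
tcp_rot: [[0.964, 0.265, 0.011], [0.265, -0.964, -0.009], [0.008, 0.012, -1.0]]
contact_force: [0.5, -0.2, 2.1]
grip_width: 0.797
grip_force: 0.0
```

View pics/end.png

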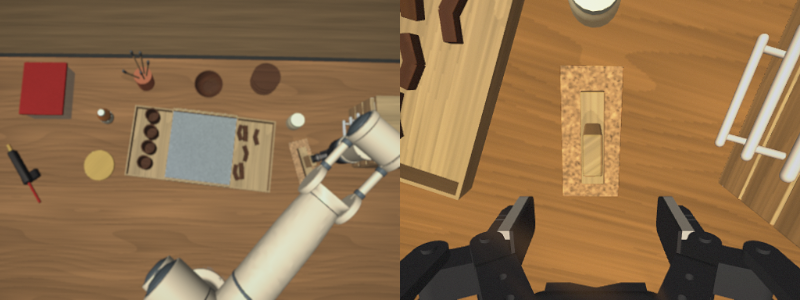

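View pics/end2.png

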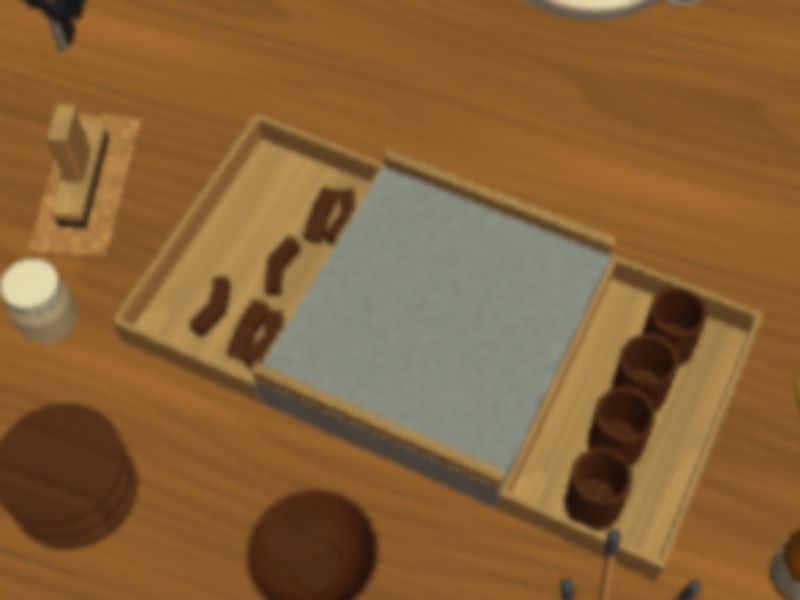

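The final pictures show four cups upright in tray_1 and six offcuts in tray_2. The board is bare and the sweeper stands lengthwise on its pad at (75,165).

```bash
python3 -c "
from station import finish_job; print(finish_job())"
```

```text
the job is handed in; nothing more can be done
None
```

I handed the job in at about 29 s: the three cups from the board stand upright in tray_1 with the first cup, all five offcuts are swept into tray_2, and the sweeper stands upright lengthwise on its pad.

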